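# Seat the sample plate on the light viewer and hold its shutter open at the mark

### The job

Lower the sample plate over the two locating pins on top of the light viewer until it lies flush, without dropping it, and let go of it. Then pull the viewer's spring-return shutter slide out by its upright handle until its pointer blade is level with the index clip on the side rail, and keep it there: finish while still holding the slide at the mark with the gripper, as it springs shut when let go. Leave the other things on the bench where they are.

Things in the scene. Friction and masses are not known exactly. Their poses are not given: they have to be found in the camera images.
- viewer: Light viewer, fixed; place and yaw vary, left or right of the middle. White box 110 (x) x 190 (y) x 60 mm high, flat aluminium top with a white window. Origin: centre of its underside on the bench, z up; its -x axis points out of the front, towards the robot, the way the slide is pulled. In front lies a dark steel bed, x = -55 to -195 mm, 84 mm wide, 18 mm high.
- viewer_seat (a point): Centre of the viewer's top face, 60 mm above the bench, midway between the two steel pins at viewer x = 0, y = +65 and -65 mm. The seated plate's origin must come here. Pins: 8 mm in diameter, 22 mm high (tips 82 mm above the bench), the upper 7 mm tapering to 3.6 mm.
- plate: Loose sample plate flat on the bench beside the viewer: aluminium, 96 (x) x 160 (y) x 8 mm thick, 0.3 to 0.55 kg. Origin: centre of its underside, z up. Two through holes of 11 mm at x = 0, y = +65 and -65 mm. Eight low white cups on it (top 17 mm above the underside) at x = +33 and -33 mm. Either way round (half a turn) is right.
- plate_handle (a point): Centre of the plate's handle: a black bar 14 mm thick (plate x), 76 mm long (plate y), 16 mm high, its centre 56 mm above the plate's underside, on two posts at y = +33 and -33 mm; open below the bar.
- shutter: Shutter slide: flat steel bar 30 mm wide from the slot in the viewer's front, its top 36 mm above the bench, with an upright grey handle. It slides along the viewer's x axis, 0 to 65 mm out towards -x. A spring draws it shut: about 4 N when closed, 1.2 N more for each 10 mm. Its frame is the viewer's when closed, and stays parallel to it.
- shutter_handle (a point): Middle of the top of the slide's upright handle: a grey tab 14 mm thick (viewer x), 32 mm wide (viewer y), standing from 35 to 95 mm above the bench. Closed, its middle is 117 mm from the viewer's origin towards -x and 62 mm in front of the viewer's front face.
- shutter_pointer (a point): Tip of the slide's pointer: a small steel blade 4 mm thick (viewer x) sticking out of the bar's side towards the rail (+y of the viewer), 37 mm behind the handle's middle. The point is on its centre line, at its end, 36 mm above the bench; moves with the slide.
- index_mark (a point): The mark: middle of the 4 mm thick ridge of the small black index clip (14 x 16 mm, top 40 mm above the bench) on the aluminium side rail (viewer y = +34 mm, top at 30 mm). Set 22 to 45 mm in front of the closed slide's pointer. Axes parallel to the viewer's; the pointer is level with it when both have the same viewer x.
- tube_rack: Bystander: orange tube rack, 79 x 222 x 73 mm with a few capped tubes up to 113 mm high, beyond the work. Origin at the centre of its underside.
- tip_box: Bystander: blue pipette tip box, 85 x 120 x 76 mm, right of the work. Origin at the centre of its underside.
- amber_jar: Bystander: amber jar with white cap, 60 mm in diameter, 85 mm high, left of the work. Origin at the centre of its underside.
- pipette: Bystander: pipette lying on the bench at the left, about 260 mm long along its x axis, 26 mm high. Origin on its underside near the middle.
There are look-alikes about, which are no part of the job. Several things have the shape of the plate; the one meant has the colours described above.

How it is judged:
On the way, in this order (a step that is already met when the one before it is completed fails the run):
1. the plate lies flush on the viewer over both pins and is let go (z of plate in the frame of viewer between 0.0575 and 0.0625 m and horizontal distance between plate and viewer_seat below 0.004 m and angle between the y axis of plate and the y axis of viewer, either way round below 0.06 rad and angle between plate's own z axis and vertical below 0.03 rad and contact force between the fingers and plate below 0.2 N), for 0.2 s.
2. the slide is held by the gripper with its pointer at the mark (x of shutter_pointer in the frame of index_mark between -0.004 and 0.004 m and contact force between the fingers and shutter above 3 N and linear speed of shutter below 0.01 m/s), for 0.3 s.
At the end, for the whole second after the job is handed in: Plate flush on the viewer (height within 2.5 mm, tilt under 0.03 rad, centred within 4 mm, aligned within 0.06 rad), fingers off it; pointer within 4 mm of the mark along the slide, at rest, the fingers bearing on the slide with over 3 N and no loose thing touching it (all of step 1 and all of step 2 and contact force between shutter and plate below 0.3 N and contact force between shutter and tube_rack below 0.3 N and contact force between shutter and tip_box below 0.3 N and contact force between shutter and amber_jar below 0.3 N and contact force between shutter and pipette below 0.3 N); the arm keeps its last pose, push and grip.
It fails at once if a bystander was moved more than 30 mm (distance of any of tube_rack, tip_box, amber_jar, pipette from where it was at the start of the episode above 0.03 m).
It fails at once if the plate was dropped (in free fall with its underside more than 72 mm above the bench) (height (world z) of plate above 0.072 m and contact force between anything else and plate below 0.02 N).
It also fails if it takes over 67 s, if anything falls off the work surface, if the arm or the gripper's body presses on something with over 40 N, if the wrist force passes 120 N, or if a joint passes its speed limit or range.

### The arm

A 7-joint arm with a two-finger parallel gripper is mounted at the origin on the work surface. World frame = base frame: x ahead of the robot, y to its left, z up, the work surface at z = 0. Lengths are in m, angles in rad, forces in N, time in s.
With the tool pointing down it reaches from about 0.425 to 0.8 m from the base axis. Payload 8.3 kg.
Tool frame: the origin (TCP) lies midway between the tips of the shut fingers; the grasp point (between the pads) lies 19 mm behind it; y points along the fingers, x is the direction in which the jaws open and shut, and the axes are right-handed (so a half turn about y gives the same grasp; the last joint's range is limited). The gripper opens to 85 mm and grips with 20 to 120 N. Pads are 22 mm wide; open, the fingers measure 114 mm over their backs; the gripper's body (76 mm by 85 mm) begins 54 mm behind the grasp point. The pads swing forward as they close: fully open they stand 13 mm farther back than shut.
Start: joints at [1.088, 0.383, 0.016, 1.37, -0.006, 1.388, -0.046], TCP at [0.255, -0.571, 0.231] pointing down, gripper open.
Joint ranges: [-2.95, 2.95], [-0.25, 2.06], [-1.52, 1.56], [0.18, 2.33], [-1.44, 4.58], [0.02, 2.06], [-3.01, 3.01]. Speed limits (rad/s): [2.39, 2.39, 3.01, 3.01, 3.14, 3.14, 3.14].

### API

Orientations are given as [roll, pitch, yaw] about the fixed x, y, z axes, in that order (R = Rz(yaw) Ry(pitch) Rx(roll)).
In Python, from plant import get_obs, cams, arm gives the robot as it stands. The module is installed in compiled form; this text tells all that it offers.
- The arm moves only by the shell command python3 -m jog 'ROWS' [FORCE]. ROWS is JSON, a list of rows, each a list of 7 numbers: the closure, from -1 (fully open) to 1 (shut), then the shift along the tool's x, y, z in m, then the turn, a rotation vector about the tool's x, y, z in rad. A call has 1 to 8 rows; each row shifts and turns the commanded pose from where the row before left it, along the tool's axes as they then stand; what a row does not reach is not made up. A row lasts 1/10 s, in which the tool goes at most 50 mm and 8.59 degrees, less where a joint would pass 70% of its speed; a pose out of reach is approached as far as the arm can. A call is refused whole if a number of a shift passes 0.05 or a number of a turn 0.15, either way. A call with a gripper value outside its range is refused whole. The fingers move at their own pace and stop on an object; FORCE is the grip in N (left out, the last holds). Time passes only in rows, so rows that do not move let the fingers close. It gives the time, the measured TCP pose, the force and the opening at its end, in the units of the state.
- get_obs(): the state, without advancing time (a new reading comes with each control period).
- cams.grab_frame(name): name is "scene" or "top" or "wrist"; returns the picture (480x640x3 uint8, blue, green, red); there is no depth.
- cams.camera_info(name): a dict with "fx", "fy", "cx", "cy" (pixels), "R" (3x3) and "t" (3): a world point X has camera coordinates R X + t. Camera axes: x right, y down, z forward; pixel columns grow to the right and rows downward; lengths in m; the calibration is good to about 2 mm. A picture is of the moment at which its call begins: read the wrist's pose just before it. camera_info takes no time and is no camera call; for the wrist camera it gives the pose at the moment of the call.
- arm.job_done(): hands the job in, once; it reports no verdict.
The state is a dict: "t": time; "joints": joint angles; "joint_vel": joint speeds; "joint_torque": joint torques, N m; "ee_pos": TCP position; "orientation": TCP orientation; "wrist_force": force on the tool from outside, world axes, zero at the start; "moment": the same for the moment, N m; "grip_width": opening from 0.0 (shut) to 1.0 (fully open).
Only numpy, scipy, OpenCV 4.12 (cv2) and the standard library are available. Lean on these libraries where they do the work, as an engineer would, in place of code of your own. Each camera call takes 0.05 s, during which the arm holds its last target.

## Working session

There is one attempt and no reset: what is moved stays moved. The work goes in short steps, Python scripts to look and compute and a shell command to move; the robot and the scene stay as the last step left them, time stands still between calls to the robot, and variables do not carry over. Pictures are saved under pics/ and viewed, and the job is handed in when it is done.

```bash
mkdir -p pics; python3 - <<'E'
from plant import get_obs,cams
import cv2,numpy as np
o=get_obs();print({k:np.round(v,3).tolist() for k,v in o.items()})
for n in("scene","top"):
    i=cams.camera_info(n);print(n,{k:np.round(v,4).tolist() for k,v in i.items()})
    cv2.imwrite(f"pics/{n}0.png",cams.grab_frame(n))
E
```

```text
{'t': 0.0, 'joints': [1.088, 0.384, 0.016, 1.371, -0.006, 1.388, -0.046], 'joint_vel': [-0.002, -0.001, 0.001, -0.003, 0.001, -0.0, -0.0], 'joint_torque': [0.0, -62.759, 0.845, -37.182, 0.017, 0.014, -0.0], 'ee_pos': [0.255, -0.57, 0.23], 'orientation': [-1.571, 0.002, -1.151], 'wrist_force': [0.03, -0.125, 0.14], 'moment': [-0.004, -0.081, -0.0], 'grip_width': 1.001}
scene {'fx': 521.364, 'fy': 521.364, 'cx': 312.6389, 'cy': 241.2602, 'R': [[-0.16, 0.9871, -0.0088], [0.687, 0.105, -0.719], [-0.7088, -0.1211, -0.695]], 't': [0.0635, -0.3747, 2.0352]}
top {'fx': 487.0126, 'fy': 487.0126, 'cx': 321.6516, 'cy': 237.2076, 'R': [[0.0166, -0.9998, -0.0083], [-0.9814, -0.0147, -0.1913], [0.1911, 0.0114, -0.9815]], 't': [0.0536, 0.6293, 1.0698]}
```

View pics/scene0.png

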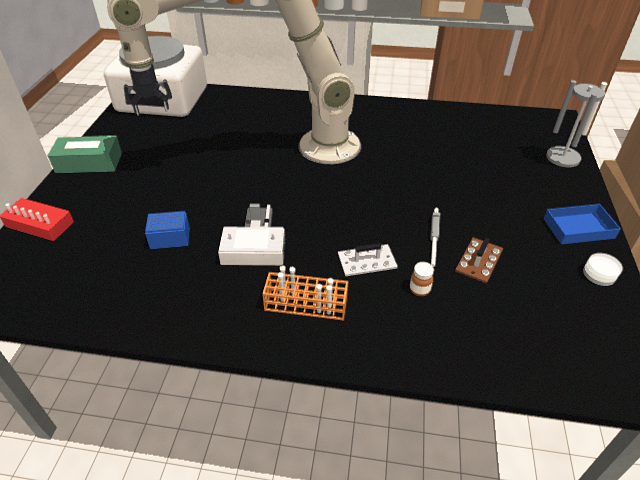

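View pics/top0.png

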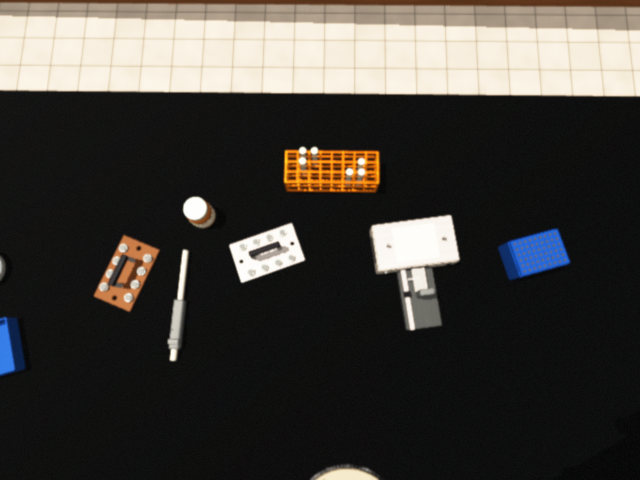

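The top view shows the aluminium plate at about (267,252), the viewer at (414,244) with the slide and bed below it, the look-alike brown plate at (127,273), the rack at (332,170), the jar at (199,211) and the tip box at (535,253). I'll zoom in to measure.

```bash
python3 - <<'E'
import cv2
a=cv2.imread("pics/top0.png")
cv2.imwrite("pics/topv.png",cv2.resize(a[205:340,360:480],None,fx=5,fy=4.4,interpolation=cv2.INTER_CUBIC)[:600])
cv2.imwrite("pics/topp.png",cv2.resize(a[215:290,220:315],None,fx=8,fy=8,interpolation=cv2.INTER_CUBIC))
b=cv2.imread("pics/scene0.png")
cv2.imwrite("pics/scv.png",cv2.resize(b[200:275,210:300],None,fx=8,fy=8,interpolation=cv2.INTER_CUBIC))
E
```

```text
(no output)
```

View pics/topv.png

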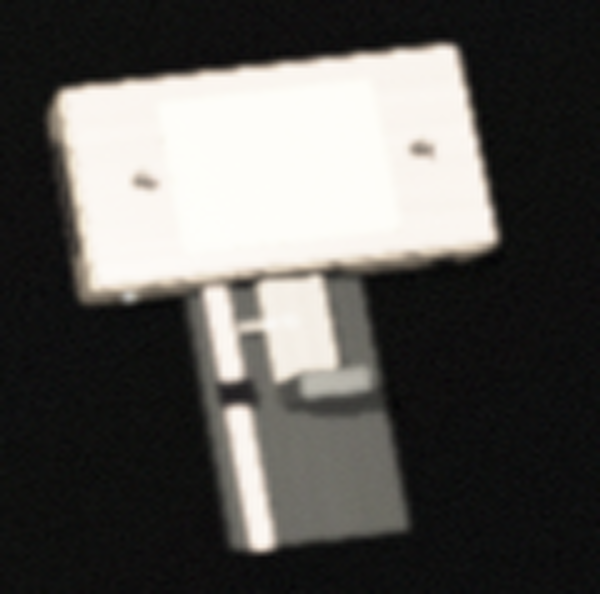

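View pics/topp.png

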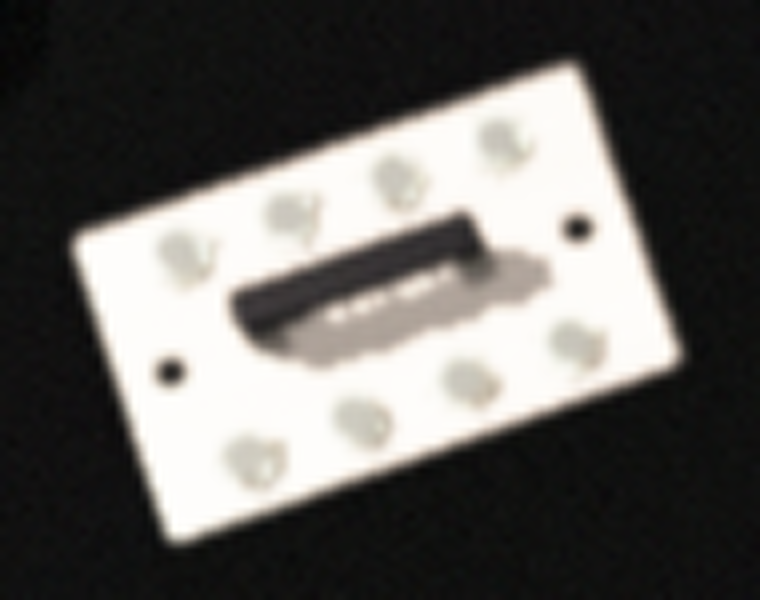

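View pics/scv.png

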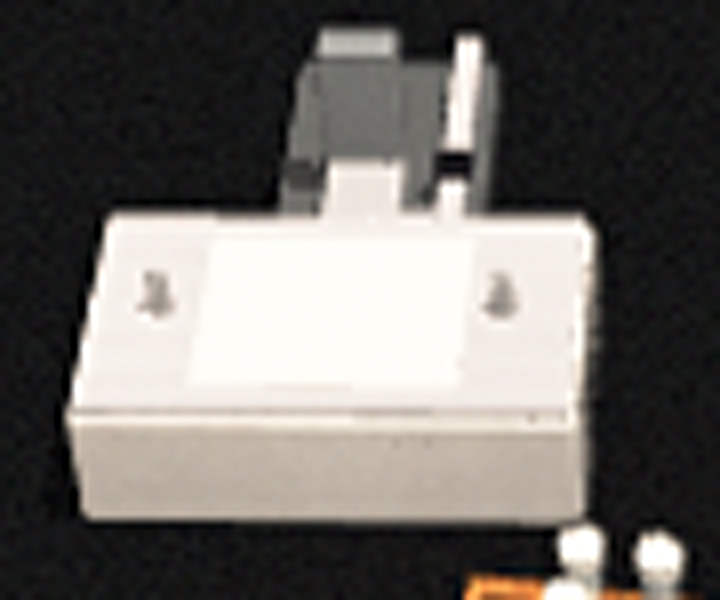

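Zooms: the plate holes are at about (241,261) and (292,243) in the top view. The viewer's pins sit near (389,246) and (444,239), and the slide handle's top near (427,292). Next I'll compute world positions.

```bash
cat > h.py <<'E'
import numpy as np,cv2
from plant import get_obs,cams
def cen(i): return -np.array(i["R"]).T@np.array(i["t"])
def onz(i,uv,z):
    R=np.array(i["R"]);c=cen(i);o=[]
    for u,v in np.atleast_2d(uv):
        d=R.T@np.array([(u-i["cx"])/i["fx"],(v-i["cy"])/i["fy"],1]); o.append(c+d*(z-c[2])/d[2])
    return np.array(o)
def proj(i,X):
    p=np.array(i["R"])@np.array(X).T+np.array(i["t"])[:,None]
    return np.stack([i["fx"]*p[0]/p[2]+i["cx"],i["fy"]*p[1]/p[2]+i["cy"]],1)
E
python3 - <<'E'
from h import *
i=cams.camera_info("top");print("cam",cen(i))
a=cv2.imread("pics/top0.png");g=cv2.cvtColor(a,6)
s=lambda u,v,fx,fy,x0,y0:((u+.5)/fx-.5+x0,(v+.5)/fy-.5+y0)
# plate
m=np.zeros_like(g);m[215:290,220:315]=(g[215:290,220:315]>60)*255
m=cv2.morphologyEx(m,cv2.MORPH_CLOSE,np.ones((9,9)))
c=max(cv2.findContours(m,0,1)[0],key=cv2.contourArea)
w=onz(i,c[:,0,:].astype(float),.008)
r=cv2.minAreaRect((w[:,:2]*1000).astype(np.float32));print("plate rect mm",r)
h=onz(i,[s(171,371,8,8,220,215),s(578,228,8,8,220,215)],.006)
d=h[0]-h[1];print("holes",h,np.linalg.norm(d),"mid",h.mean(0),"yaw",np.arctan2(d[1],d[0])-np.pi/2)
hb=onz(i,[s(232,295,8,8,220,215),s(465,212,8,8,220,215),s(485,250,8,8,220,215),s(255,335,8,8,220,215)],.064);print("bar",hb, hb.mean(0))
# viewer top corners (tr,br,bl approx, tl)
vc=onz(i,[s(458,43,5,4.4,360,205),s(498,243,5,4.4,360,205),s(62,88,5,4.4,360,205),s(85,298,5,4.4,360,205)],.06)
print("vcorners",vc,vc.mean(0),np.linalg.norm(vc[0]-vc[1]),np.linalg.norm(vc[0]-vc[2]),np.linalg.norm(vc[1]-vc[3]))
for x in((vc[2]-vc[0]),(vc[3]-vc[1])):print("yaw",np.arctan2(x[1],x[0])-np.pi/2)
# pin tips: outer? bases at 60
E
```

```text
cam [0.41230511 0.05062968 1.1707758 ]
plate rect mm ((600.2711791992188, 197.14703369140625), (103.08096313476562, 166.2190704345703), 20.745195388793945)
holes [[0.5777404  0.25822529 0.006     ]
 [0.62349634 0.13643892 0.006     ]] 0.13009814204087544 mid [0.60061837 0.1973321  0.006     ] yaw 0.3593899771623841
bar [[0.59186092 0.23135556 0.064     ]
 [0.61718952 0.16499337 0.064     ]
 [0.6061233  0.15883884 0.064     ]
 [0.58031569 0.22420564 0.064     ]] [0.59887236 0.19484835 0.064     ]
vcorners [[ 0.68750218 -0.23871677  0.06      ]
 [ 0.58033008 -0.25338323  0.06      ]
 [ 0.66026768 -0.0534997   0.06      ]
 [ 0.54851996 -0.06366544  0.06      ]] [ 0.61915498 -0.15231628  0.06      ] 0.10817099508149375 0.18720865807691656 0.19236611795556421
yaw 0.1459947983049068
yaw 0.16612543462624463
```

Plate: hole midpoint (0.601, 0.197), hole spacing 130 mm as specified, yaw 0.36. Viewer: about (0.618, -0.154), yaw about 0.155. First I'll swing above the viewer for a closer wrist view.

```bash
python3 -m jog '[[-1,0,0,0.05,0,-0.08,0],[-1,0,0,0.05,0,-0.08,0],[-1,0,0,0.05,0,-0.08,0],[-1,0,0,0.05,0,-0.08,0],[-1,0,0,0.05,0,-0.12,0],[-1,0,0,0.05,0,-0.12,0],[-1,0,0,0.05,0,-0.12,0],[-1,0,0,0.05,0,-0.12,0]]' 40; python3 -m jog '[[-1,0,0,0.05,0,-0.14,0],[-1,-0.02,0,0.05,0,-0.14,0],[-1,-0.03,-0.02,0.04,0,-0.14,0],[-1,-0.03,-0.02,0.02,0,-0.1,0],[-1,0,0,0,0,0,0]]'
python3 - <<'E'
from h import *
o=get_obs();print(np.round(o["ee_pos"],4),np.round(o["orientation"],4),np.round(o["joints"],3),o["t"])
i=cams.camera_info("wrist");np.save("w1.npy",i,allow_pickle=True);print(cen(i),i["R"])
cv2.imwrite("pics/w1.png",cams.grab_frame("wrist"))
E
```

```text
t: 0.9
ee_pos: [0.5467, -0.3088, 0.2305]
orientation: [-1.57, 0.001, -0.346]
wrist_force: [-0.3, -0.2, -0.4]
grip_width: 0.998
t: 1.4
ee_pos: [0.4971, -0.1541, 0.2732]
orientation: [-1.573, -0.003, 0.177]
wrist_force: [0.3, -0.2, 0.1]
grip_width: 0.999
[ 0.4971 -0.1541  0.2732] [-1.5732 -0.0031  0.1772] [ 0.611  0.162 -0.424  1.571  0.068  1.419  0.36 ] 1.4
[ 0.4819001  -0.08237325  0.41504161] [[ 0.98428348  0.17655803  0.00364705]
 [ 0.16780871 -0.94154172  0.29212913]
 [ 0.05501159 -0.28692586 -0.95637193]]
```

View pics/w1.png

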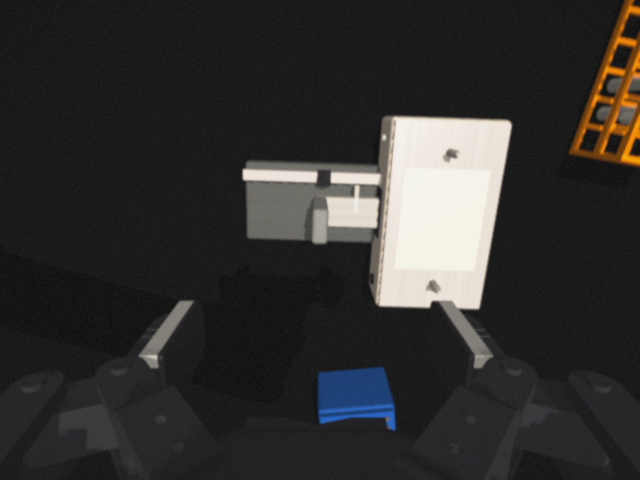

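The wrist view shows the viewer top at (380–510, 117–307), pins at about (453,154) and (434,287), the clip at (324,177), the pointer blade at (356,197) and the slide handle at (320,220). I'll zoom to measure.

```bash
python3 - <<'E'
import cv2
a=cv2.imread("pics/w1.png")
cv2.imwrite("pics/w1a.png",cv2.resize(a[110:210,370:520],None,fx=5.33,fy=5.33,interpolation=cv2.INTER_CUBIC)[:600,:800])
cv2.imwrite("pics/w1b.png",cv2.resize(a[230:320,365:500],None,fx=5.8,fy=5.8,interpolation=cv2.INTER_CUBIC)[:600,:800])
cv2.imwrite("pics/w1c.png",cv2.resize(a[155:250,240:390],None,fx=5.3,fy=5.3,interpolation=cv2.INTER_CUBIC)[:600,:800])
E
```

```text
(no output)
```

View pics/w1a.png

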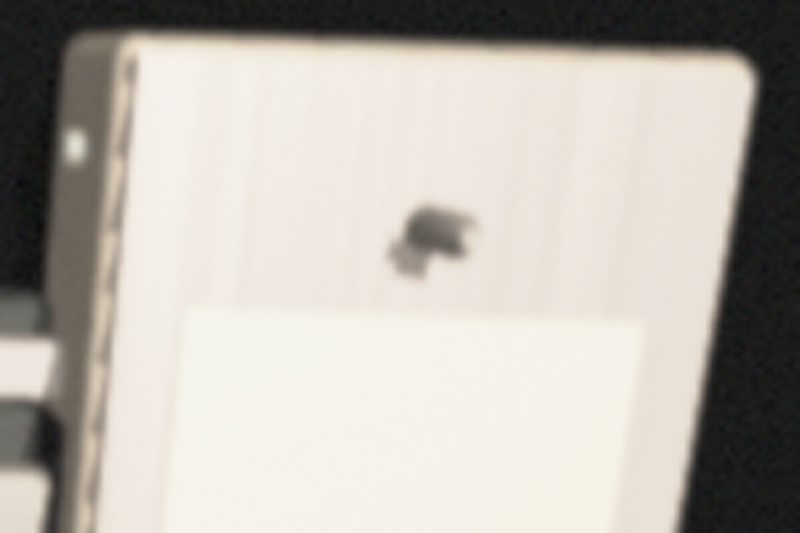

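View pics/w1b.png

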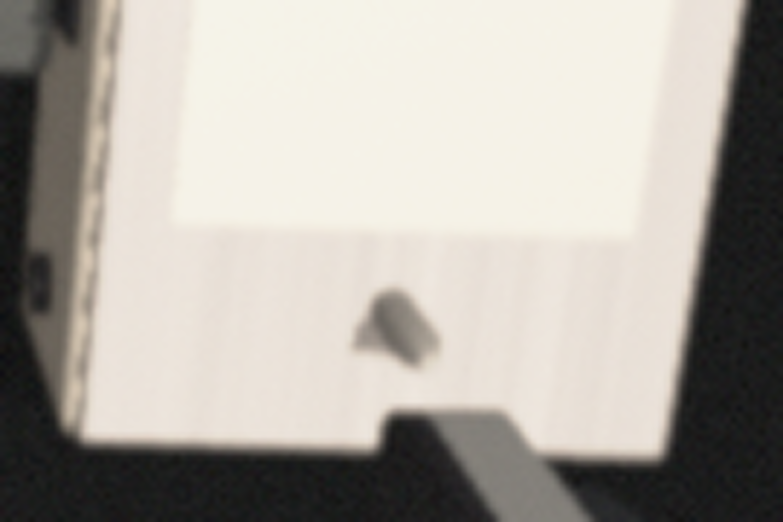

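View pics/w1c.png

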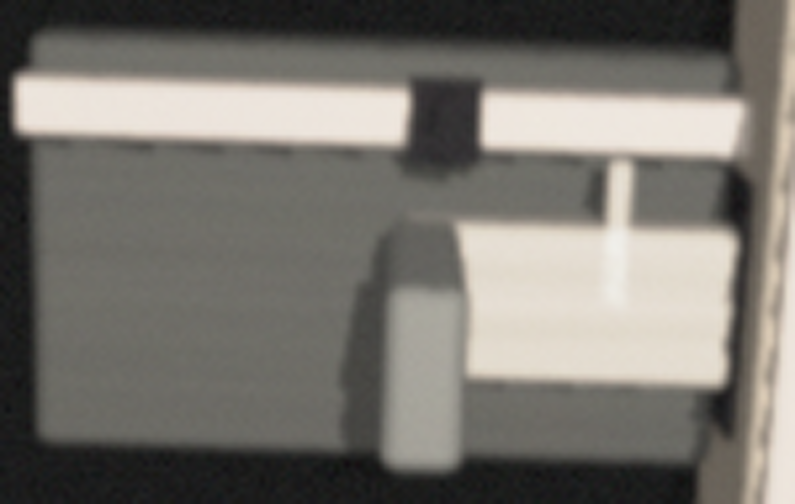

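```bash
cat >> h.py <<'E'
s=lambda u,v,f,x0,y0:((u+.5)/f-.5+x0,(v+.5)/f-.5+y0)
def V(o,yaw,P):
    c,s_=np.cos(yaw),np.sin(yaw);P=np.atleast_2d(P).astype(float)
    return np.stack([o[0]+c*P[:,0]-s_*P[:,1],o[1]+s_*P[:,0]+c*P[:,1],P[:,2]],1)
def inV(o,yaw,W):
    c,s_=np.cos(yaw),np.sin(yaw);d=np.atleast_2d(W)[:,:2]-np.array(o)[:2]
    return np.stack([c*d[:,0]+s_*d[:,1],-s_*d[:,0]+c*d[:,1]],1)
E
python3 - <<'E'
from h import *
i=np.load("w1.npy",allow_pickle=True).item()
A=lambda u,v:s(u,v,5.33,370,110);B=lambda u,v:s(u,v,5.8,365,230);C=lambda u,v:s(u,v,5.3,240,155)
vc=onz(i,[A(757,50),A(122,35),B(664,460),B(72,442)],.06)
print(vc,vc.mean(0)); print([np.linalg.norm(vc[a]-vc[b]) for a,b in((0,1),(2,3),(0,2),(1,3))])
for d in(vc[0]-vc[2],vc[1]-vc[3]):print("yaw",np.arctan2(d[1],d[0])-np.pi/2)
for d in(vc[0]-vc[1],vc[2]-vc[3]):print("yawx",np.arctan2(d[1],d[0]))
pb=onz(i,[A(425,228),B(390,308)],.06);pt=onz(i,[A(470,236),B(427,355)],.082)
for p in(pb,pt):
  d=p[0]-p[1];print("pins",p,np.linalg.norm(d),p.mean(0),np.arctan2(d[1],d[0])-np.pi/2)
o=vc.mean(0);y=np.arctan2(*( (vc[0]+vc[1]-vc[2]-vc[3])[[1,0]]))-np.pi/2
# bed/rail/slide checks
clip=onz(i,[C(411,80),C(482,82),C(478,158),C(411,155)],.04);print("clip in V",inV(o,y,clip),inV(o,y,clip).mean(0))
ptr=onz(i,[C(621,160)],.036);print("ptr V",inV(o,y,ptr))
hd=onz(i,[C(390,290),C(465,290),C(460,468),C(385,468)],.095);print("hand V",inV(o,y,hd).mean(0),hd.mean(0))
bed=onz(i,[C(40,440),C(32,32)],.018);print("bed end V",inV(o,y,bed))
rail=onz(i,[C(15,72),C(15,135)],.03);print("rail end V",inV(o,y,rail))
# predicted pins
q=proj(i,V(o,y,[[0,.065,.06],[0,.065,.082],[0,-.065,.06],[0,-.065,.082]]));print("proj",q,"seen",A(425,228),A(470,236),B(390,308),B(427,355))
E
```

```text
[[ 0.65531851 -0.05202055  0.06      ]
 [ 0.55011218 -0.06845903  0.06      ]
 [ 0.68315259 -0.23828683  0.06      ]
 [ 0.57819543 -0.25328835  0.06      ]] [ 0.61669468 -0.15301369  0.06      ]
[np.float64(0.10648284391297834), np.float64(0.10602382526679277), np.float64(0.18833444460004808), np.float64(0.1869506433268645)]
yaw 0.14833407018703038
yaw 0.15078821454944658
yawx 0.15499669401736327
yawx 0.14196834125437321
pins [[ 0.60867733 -0.09005099  0.06      ]
 [ 0.62711896 -0.21826514  0.06      ]] 0.12953363479205326 [ 0.61789814 -0.15415806  0.06      ] 0.14285482649929437
pins [[ 0.60831185 -0.0895175   0.082     ]
 [ 0.62636165 -0.21693973  0.082     ]] 0.1286942941554579 [ 0.61733675 -0.15322861  0.082     ] 0.14071722129371977
clip in V [[-0.11859344  0.04185491]
 [-0.1054996   0.04184806]
 [-0.10569117  0.02775577]
 [-0.11818978  0.02797606]] [-0.1119935  0.0348587]
ptr V [[-0.07855089  0.02745037]]
hand V [-1.15485178e-01 -3.69073546e-05] [ 0.50250413 -0.17025744  0.095     ]
bed end V [[-0.1924433  -0.03657661]
 [-0.1919667   0.04625186]]
rail end V [[-0.19327269  0.04002022]
 [-0.19360698  0.02808926]]
proj [[447.96561367 150.59953092]
 [456.5672002  152.68899837]
 [431.37544816 281.69774984]
 [438.12724952 291.12361995]] seen (449.3311444652908, 152.37054409005628) (457.77392120075046, 153.87148217636022) (431.82758620689657, 282.6896551724138) (438.2068965517241, 290.7931034482759)
```

Viewer: origin about (0.618, -0.1535), yaw about 0.146. The pins, box edges, handle and bed agree to about 1.5 mm. The index clip is at viewer x ≈ -0.112 and the pointer at -0.0786, so about 33.5 mm to pull. Now to the plate.

```bash
python3 -m jog '[[-1,0.023,0.01,0.047,0,0,0],[-1,0.023,0.01,0.047,0,0,0],[-1,0.023,0.01,0.047,0,0,0],[-1,0.023,0.01,0.047,0,0,0],[-1,0.023,0.01,0.047,0,0,0],[-1,0.023,0.01,0.047,0,0,0],[-1,0.023,0.01,0.047,0,-0.09,0],[-1,0,0,0,0,-0.09,0]]';python3 -m jog '[[-1,0,0,0,0,0,0],[-1,0,0,0,0,0,0]]'
python3 - <<'E'
from h import *
o=get_obs();print(np.round(o["ee_pos"],4),np.round(o["orientation"],4),o["t"])
i=cams.camera_info("wrist");np.save("w2.npy",i,allow_pickle=True)
cv2.imwrite("pics/w2.png",cams.grab_frame("wrist"))
E
```

```text
t: 2.25
ee_pos: [0.5935, 0.1805, 0.2004]
orientation: [-1.565, 0.004, 0.361]
wrist_force: [-0.3, -0.5, 0.9]
grip_width: 0.995
t: 2.45
ee_pos: [0.5956, 0.1705, 0.2031]
orientation: [-1.571, 0.002, 0.344]
wrist_force: [-0.2, -0.5, 0.1]
grip_width: 0.999
[0.5956 0.1705 0.2031] [-1.5711e+00  1.5000e-03  3.4360e-01] 2.45
```

View pics/w2.png

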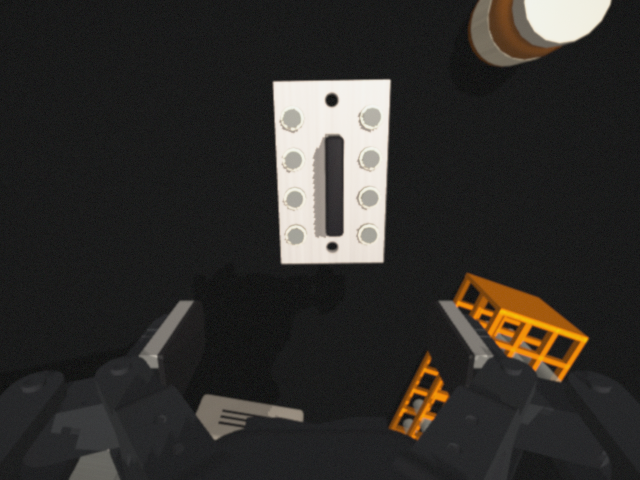

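The plate with its black bar is at (335,185), holes at (331,100) and (332,246).

```bash
cat >> h.py <<'E'
def toolshift(o,target,yaw):
    """shift in current tool axes and turn about tool y"""
    from scipy.spatial.transform import Rotation as Ro
    R=Ro.from_euler('xyz',o["orientation"]).as_matrix()
    return np.round(R.T@(np.array(target)-o["ee_pos"]),4), round(-(yaw-o["orientation"][2]),4)
E
python3 - <<'E'
from h import *
i=np.load("w2.npy",allow_pickle=True).item();a=cv2.imread("pics/w2.png");g=cv2.cvtColor(a,6)
H=[]
for (u,v) in((331,100),(332,246)):
    p=g[v-9:v+10,u-9:u+10].astype(int)<90
    ys,xs=np.nonzero(p);H.append((u-9+xs.mean(),v-9+ys.mean()));print(H[-1],p.sum())
h=onz(i,H,.006);d=h[0]-h[1];yaw=np.arctan2(d[1],d[0])-np.pi/2
print("holes",h,np.linalg.norm(d),h.mean(0),"yaw",yaw)
m=((g>120)*255).astype(np.uint8);m[:60]=0;m[275:]=0;m[:,:240]=0;m[:,420:]=0
m=cv2.morphologyEx(m,cv2.MORPH_CLOSE,np.ones((21,21)))
c=max(cv2.findContours(m,0,1)[0],key=cv2.contourArea)
print(cv2.minAreaRect((onz(i,c[:,0].astype(float),.008)[:,:2]*1000).astype(np.float32)))
bar=onz(i,[(327,135),(343,135),(343,235),(326,235)],.064);print("bar",bar.mean(0))
o=get_obs();T=h.mean(0);print(toolshift(o,[T[0],T[1],.037],yaw))
E
```

```text
(np.float64(331.2090909090909), np.float64(99.65454545454546)) 110
(np.float64(331.7586206896552), np.float64(246.1551724137931)) 58
holes [[0.575911   0.25779897 0.006     ]
 [0.62150087 0.13655062 0.006     ]] 0.12953609070836358 [0.59870594 0.19717479 0.006     ] yaw 0.3596506759269009
((598.764892578125, 196.86505126953125), (97.12133026123047, 161.0308074951172), 20.584796905517578)
bar [0.59848803 0.19822738 0.064     ]
(array([0.0121, 0.1666, 0.0246]), np.float64(-0.0166))
```

```bash
python3 -m jog '[[-1,0.012,0,0.025,0,-0.016,0],[-1,0,0.03,0,0,0,0],[-1,0,0.04,0,0,0,0],[-1,0,0.03,0,0,0,0],[-1,0,0,0,0,0,0],[-1,0,0,0,0,0,0]]' 60
python3 - <<'E'
from h import *
o=get_obs();print(np.round(o["ee_pos"],4),np.round(o["orientation"],4));print(toolshift(o,[.5987,.1971,.037],.36))
E
```

```text
t: 3.1
ee_pos: [0.5983, 0.1985, 0.105]
orientation: [-1.571, -0.0, 0.362]
wrist_force: [0.5, -0.2, 1.1]
grip_width: 1.0
[0.5983 0.1985 0.105 ] [-1.5712 -0.      0.3618]
(array([-0.0002,  0.068 , -0.0014]), np.float64(0.0018))
```

```bash
python3 -m jog '[[-1,0,0.03,0,0,0,0],[-1,0,0.03,0,0,0,0],[-1,0,0.007,0,0,0,0],[-1,0,0,0,0,0,0],[1,0,0,0,0,0,0],[1,0,0,0,0,0,0],[1,0,0,0,0,0,0],[1,0,0,0,0,0,0]]' 60;python3 -m jog '[[1,0,0,0,0,0,0],[1,0,0,0,0,0,0],[1,0,0,0,0,0,0],[1,0,0,0,0,0,0]]'
```

```text
t: 3.9
ee_pos: [0.5982, 0.2001, 0.0381]
orientation: [-1.571, -0.001, 0.365]
wrist_force: [-0.2, -0.0, -0.1]
grip_width: 0.329
t: 4.3
ee_pos: [0.5982, 0.2001, 0.0379]
orientation: [-1.571, -0.001, 0.365]
wrist_force: [-0.0, -0.1, 4.6]
grip_width: 0.15
```

```bash
python3 -m jog '[[1,0,0,0,0,0,0],[1,0,-0.01,0,0,0,0],[1,0,-0.01,0,0,0,0],[1,0,-0.02,0,0,0,0],[1,0,0,0,0,0,0],[1,0,0,0,0,0,0]]' 90
python3 - <<'E'
from h import *
o=get_obs();print({k:np.round(v,4).tolist() for k,v in o.items() if k in("ee_pos","orientation","wrist_force","moment","grip_width")})
i=cams.camera_info("wrist");np.save("w3.npy",i,allow_pickle=True)
cv2.imwrite("pics/w3.png",cams.grab_frame("wrist"))
E
```

```text
t: 4.9
ee_pos: [0.5979, 0.1999, 0.0773]
orientation: [-1.571, -0.001, 0.365]
wrist_force: [0.2, -0.0, -5.0]
grip_width: 0.147
{'ee_pos': [0.5979, 0.1999, 0.0773], 'orientation': [-1.5709, -0.0007, 0.3651], 'wrist_force': [0.1964, -0.0328, -5.0494], 'moment': [0.0381, 0.0293, 0.0193], 'grip_width': 0.1474}
```

View pics/w3.png

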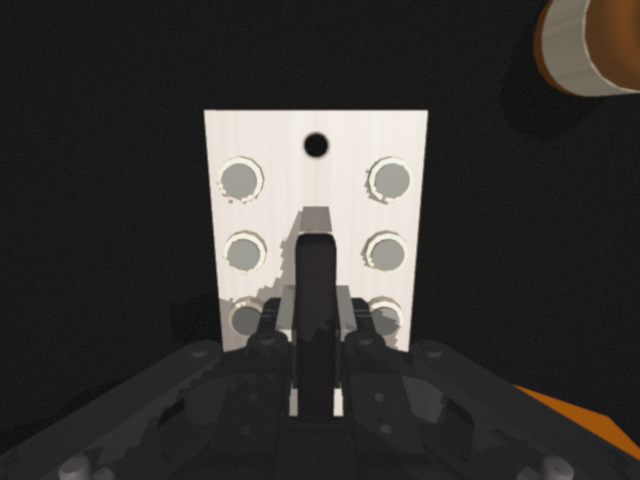

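The plate is held level (5 N of weight, about 0.52 kg). The hole is at (316,145) and the far edge spans (205–428, 110). Next I'll work out where the plate sits relative to the tool.

```bash
python3 - <<'E'
from h import *
from scipy.spatial.transform import Rotation as Ro
i=np.load("w3.npy",allow_pickle=True).item();a=cv2.imread("pics/w3.png");g=cv2.cvtColor(a,6).astype(int)
p=g[128:163,298:334]<100;ys,xs=np.nonzero(p);uv=(298+xs.mean(),128+ys.mean());print(uv,p.sum())
b=(g>110)
L=[];Rr=[]
for v in range(115,160,5):
    c=np.nonzero(b[v,150:480])[0]+150;L.append((c.min()-.5,v));Rr.append((c.max()+.5,v))
topr=[(u,np.nonzero(b[80:200,u])[0].min()+80-.5) for u in range(215,420,10)]
o=get_obs();R=Ro.from_euler('xyz',o["orientation"]).as_matrix()
z=.047
tf=lambda uv,zz:((R.T@(onz(i,uv,zz)-o["ee_pos"]).T).T)[:,[0,2]]
print("hole tool xz (top/mid)",tf([uv],z),tf([uv],z-.003))
l=tf(L,z);r=tf(Rr,z);t=tf(topr,z)
print("L",l[0],l[-1],"R",r[0],r[-1],"mid x",((l+r)/2)[:,0].mean(),"width",(r-l)[:,0].mean());print("far edge",t[:,1].mean(),np.polyfit(t[:,0],t[:,1],1))
for e in(l,r): print("tilt",np.polyfit(e[:,1],e[:,0],1)[0])
E
```

```text
(np.float64(315.69703872437356), np.float64(144.88154897494306)) 439
hole tool xz (top/mid) [[-0.00133556  0.06251941]] [[-0.00132961  0.06233012]]
L [-0.04967208  0.07506507] [-0.04977923  0.0581314 ] R [0.04685297 0.07509192] [0.04696551 0.05814793] mid x -0.0014082328600119297 width 0.09658482904663095
far edge 0.07733100441651539 [0.00029237 0.07733148]
tilt 0.0012075469204467157
tilt -0.0015188415434124784
```

The plate sits square in the jaws, with its origin at tool z = -2.65 mm. I'll lift it and carry it over to the viewer.

```bash
python3 -m jog '[[1,0,-0.015,0,0,0,0],[1,0,-0.025,0,0,0,0],[1,0,-0.025,-0.01,0,0,0],[1,-0.009,-0.016,-0.025,0,0,0],[1,-0.01,0,-0.033,0,0,0],[1,-0.011,0,-0.035,0,0,0],[1,-0.011,0,-0.035,0,0,0],[1,-0.011,0,-0.035,0,0,0]]';python3 -m jog '[[1,-0.011,0,-0.035,0,0,0],[1,-0.011,0,-0.035,0,0,0],[1,-0.011,0,-0.035,0,0.03,0],[1,-0.011,0,-0.03,0,0.06,0],[1,-0.008,0,-0.018,0,0.06,0],[1,0,0,0,0,0.06,0],[1,0,0,0,0,0.01,0],[1,0,0,0,0,0,0]]'
python3 -m jog '[[1,0,0,0,0,0,0]]'
python3 - <<'E'
from h import *
o=get_obs();print({k:np.round(v,4).tolist() for k,v in o.items() if k in("ee_pos","orientation","wrist_force","grip_width")});print(toolshift(o,[.6181,-.1507,.158],.146))
E
```

```text
t: 5.75
ee_pos: [0.6107, 0.0184, 0.1586]
orientation: [-1.571, 0.0, 0.365]
wrist_force: [-0.3, 0.1, -4.2]
grip_width: 0.145
t: 6.55
ee_pos: [0.6143, -0.1399, 0.1584]
orientation: [-1.57, -0.0, 0.148]
wrist_force: [-0.1, 0.7, -4.3]
grip_width: 0.145
t: 6.65
ee_pos: [0.6144, -0.1399, 0.1583]
orientation: [-1.57, -0.0, 0.148]
wrist_force: [0.5, 0.4, -4.1]
grip_width: 0.145
{'ee_pos': [0.6144, -0.1399, 0.1583], 'orientation': [-1.5701, -0.0002, 0.1483], 'wrist_force': [0.5393, 0.4484, -4.1317], 'grip_width': 0.1452}
(array([ 0.002 ,  0.0003, -0.0112]), np.float64(0.0023))
```

```bash
python3 -m jog '[[1,0.002,0,-0.011,0,0.002,0],[1,0,0.015,0,0,0,0],[1,0,0.012,0,0,0,0],[1,0,0,0,0,0,0],[1,0,0,0,0,0,0]]'
python3 - <<'E'
from h import *
o=get_obs();print({k:np.round(v,4).tolist() for k,v in o.items() if k in("ee_pos","orientation","wrist_force","grip_width")});print(toolshift(o,[.6181,-.1507,.125],.146))
i=cams.camera_info("wrist");np.save("w4.npy",i,allow_pickle=True)
cv2.imwrite("pics/w4.png",cams.grab_frame("wrist"))
for n in("top","scene"):cv2.imwrite(f"pics/{n}4.png",cams.grab_frame(n))
a=cv2.imread("pics/top4.png");b=cv2.imread("pics/scene4.png")
cv2.imwrite("pics/t4.png",np.hstack([cv2.resize(a[200:300,355:475],None,fx=3.3,fy=3.3,interpolation=2),cv2.resize(b[170:270,205:325],None,fx=3.3,fy=3.3,interpolation=2)]))
E
```

```text
t: 7.15
ee_pos: [0.6173, -0.1518, 0.1301]
orientation: [-1.57, 0.002, 0.143]
wrist_force: [-0.6, -0.2, -4.0]
grip_width: 0.143
{'ee_pos': [0.6173, -0.1518, 0.1301], 'orientation': [-1.5697, 0.0017, 0.1435], 'wrist_force': [-0.5825, -0.2121, -4.0485], 'grip_width': 0.1432}
(array([0.001 , 0.0051, 0.0009]), np.float64(-0.0025))
```

View pics/w4.png

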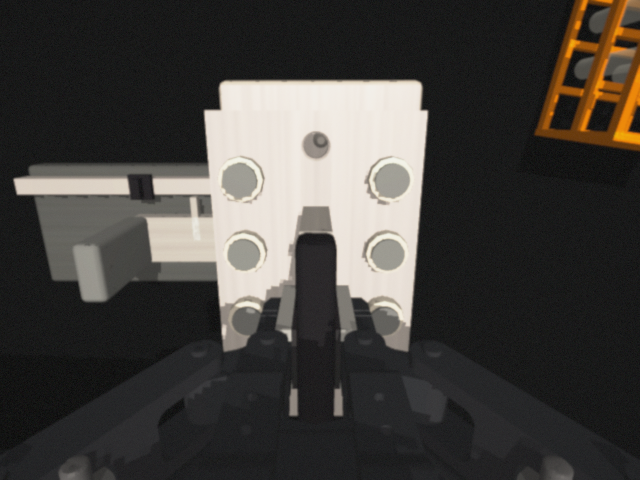

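View pics/t4.png

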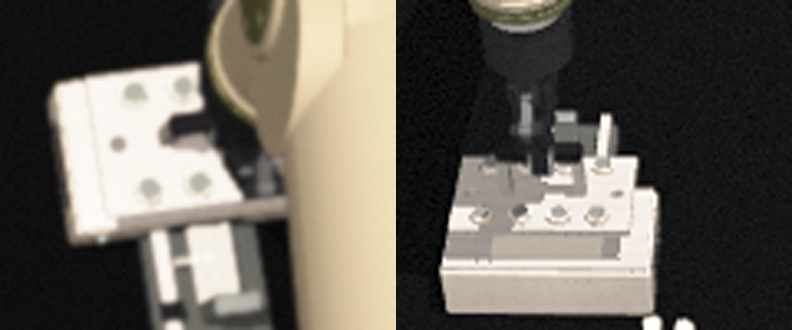

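Through the upper hole at (316,145) the wrist camera sees the pin tip near (321,141). I'll zoom in on it.

```bash
python3 - <<'E'
import cv2
a=cv2.imread("pics/w4.png");cv2.imwrite("pics/w4z.png",cv2.resize(a[125:165,290:345],None,fx=14,fy=14,interpolation=cv2.INTER_CUBIC))
E
```

```text
(no output)
```

View pics/w4z.png

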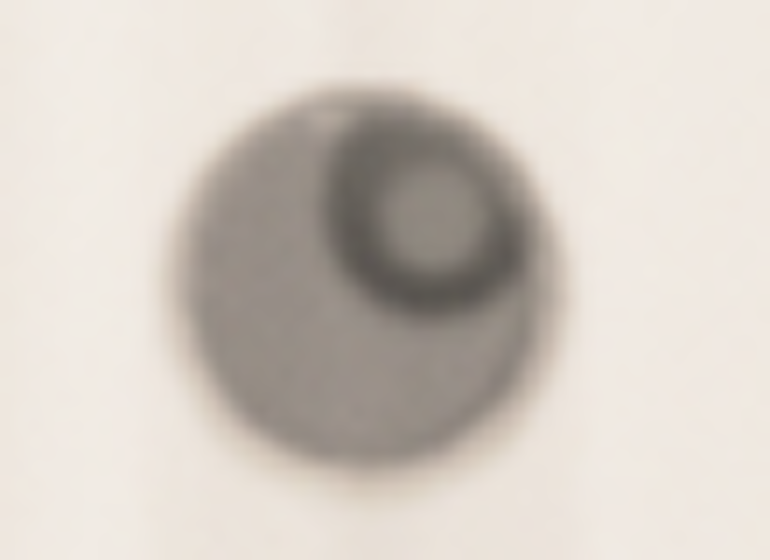

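```bash
python3 - <<'E'
from h import *
from scipy.spatial.transform import Rotation as Ro
i=np.load("w4.npy",allow_pickle=True).item();o=get_obs();R=Ro.from_euler('xyz',o["orientation"]).as_matrix()
zu=o["ee_pos"][2]-.0381
tf=lambda uv,z:(R.T@(onz(i,uv,z)-o["ee_pos"]).T).T[:,[0,2]].round(4)
h=s(366,275,14,290,125);t=s(433,218,14,290,125)
print(zu,"hole top",tf([h],zu+.008),"tip",tf([t],.082), "hole proj at rim (185,550) width",tf([s(180,275,14,290,125),s(555,275,14,290,125)],zu+.008))
vc=[(222,82),(421,82)];print("viewer far edge",tf(vc,.06))
E
```

```text
0.09360071324381383 hole top [[-0.0027  0.0628]] tip [[-0.0005  0.0635]] hole proj at rim (185,550) width [[-0.0085  0.0628]
 [ 0.0031  0.0628]]
viewer far edge [[-0.0514  0.0917]
 [ 0.0517  0.0917]]
```

Relative to the hole, the pin is +2.2 mm in tool x and +0.7 mm in z. The viewer's far edge is parallel to the tool, so only a translation is needed.

```bash
python3 -m jog '[[1,0.002,0,0.0007,0,0,0],[1,0,0.005,0,0,0,0],[1,0,0.004,0,0,0,0],[1,0,0,0,0,0,0],[1,0,0,0,0,0,0]]'
python3 - <<'E'
from h import *
o=get_obs();print({k:np.round(v,4).tolist() for k,v in o.items() if k in("ee_pos","orientation","wrist_force","grip_width")})
i=cams.camera_info("wrist");np.save("w5.npy",i,allow_pickle=True)
a=cams.grab_frame("wrist");cv2.imwrite("pics/w5.png",a)
cv2.imwrite("pics/w5z.png",cv2.resize(a[125:165,290:345],None,fx=14,fy=14,interpolation=cv2.INTER_CUBIC))
E
```

```text
t: 7.8
ee_pos: [0.6195, -0.1512, 0.1219]
orientation: [-1.571, 0.001, 0.143]
wrist_force: [0.1, 0.2, -3.4]
grip_width: 0.146
{'ee_pos': [0.6195, -0.1512, 0.1219], 'orientation': [-1.5705, 0.0006, 0.143], 'wrist_force': [0.082, 0.1883, -3.3802], 'grip_width': 0.1463}
```

View pics/w5z.png

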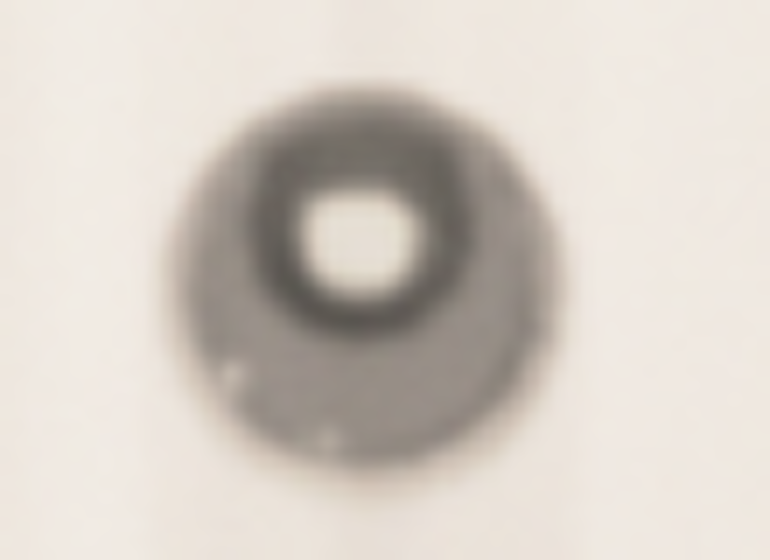

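The pin tip is now centred in the hole, with about 0.4 mm left along z. I'll lower and watch the force.

```bash
python3 -m jog '[[1,0,0.004,0.0004,0,0,0],[1,0,0.004,0,0,0,0],[1,0,0.004,0,0,0,0],[1,0,0,0,0,0,0],[1,0,0,0,0,0,0]]'
python3 - <<'E'
from h import *
o=get_obs();print({k:np.round(v,4).tolist() for k,v in o.items() if k in("ee_pos","orientation","wrist_force","moment","grip_width")})
E
```

```text
t: 8.35
ee_pos: [0.6196, -0.1508, 0.11]
orientation: [-1.571, 0.0, 0.143]
wrist_force: [0.9, -0.9, -3.7]
grip_width: 0.143
{'ee_pos': [0.6196, -0.1508, 0.11], 'orientation': [-1.5705, 0.0003, 0.143], 'wrist_force': [0.8922, -0.8771, -3.7005], 'moment': [0.0422, -0.0445, 0.039], 'grip_width': 0.1426}
```

```bash
python3 -m jog '[[1,0,0.003,0,0,0,0],[1,0,0.003,0,0,0,0],[1,0,0.003,0,0,0,0],[1,0,0.001,0,0,0,0],[1,0,0,0,0,0,0]]';python3 -m jog '[[1,0,0.001,0,0,0,0],[1,0,0.001,0,0,0,0],[1,0,0,0,0,0,0]]'
```

```text
t: 8.85
ee_pos: [0.6195, -0.1507, 0.0999]
orientation: [-1.57, 0.0, 0.143]
wrist_force: [-0.0, 0.3, -4.5]
grip_width: 0.147
t: 9.15
ee_pos: [0.6197, -0.1508, 0.0981]
orientation: [-1.571, -0.0, 0.143]
wrist_force: [0.2, 0.2, -2.9]
grip_width: 0.144
```

```bash
python3 -m jog '[[1,0,0.001,0,0,0,0],[1,0,0,0,0,0,0]]'
python3 - <<'E'
from h import *
cv2.imwrite("pics/w6.png",cams.grab_frame("wrist"))
b=cams.grab_frame("scene");cv2.imwrite("pics/s6.png",b);cv2.imwrite("pics/s6z.png",cv2.resize(b[170:270,205:325],None,fx=5,fy=5,interpolation=2))
E
```

```text
t: 9.35
ee_pos: [0.6198, -0.1508, 0.098]
orientation: [-1.571, -0.0, 0.143]
wrist_force: [-3.5, 0.0, 3.5]
grip_width: 0.143
```

View pics/w6.png

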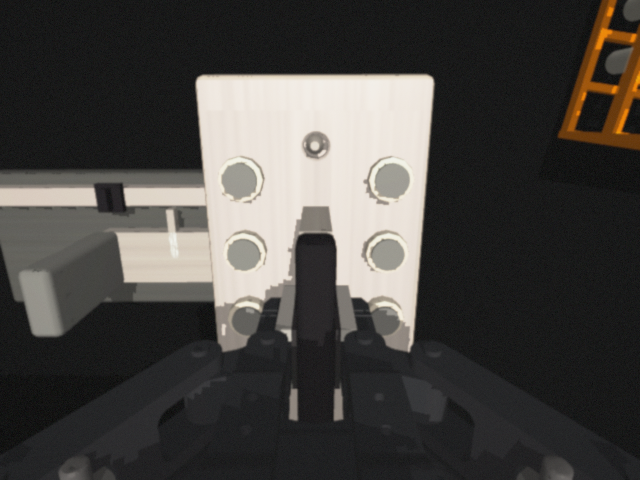

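View pics/s6z.png

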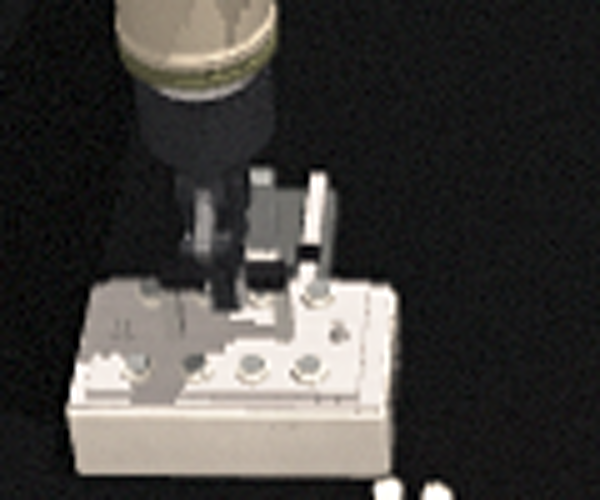

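The wrist view shows the pin coming up through the hole (316,146). The load moved onto the viewer (wrist fz -4.5 → +3.5) at the expected height of 98 mm. Releasing.

```bash
python3 -m jog '[[-1,0,0,0,0,0,0],[-1,0,0,0,0,0,0],[-1,0,0,0,0,0,0],[-1,0,0,0,0,0,0],[-1,0,0,0,0,0,0],[-1,0,0,0,0,0,0]]'
python3 -m jog '[[-1,0,-0.02,0,0,0,0],[-1,0,-0.04,0,0,0,0],[-1,0,-0.04,0,0,0,0],[-1,0,-0.03,0,0,0,0],[-1,-0.04,0,0,0,0,0],[-1,-0.04,0,0,0,0,0],[-1,-0.03,0,-0.02,0,0,0],[-1,0,0,0,0,0,0]]'; python3 -m jog '[[-1,0,0,0,0,0,0]]'
python3 - <<'E'
from h import *
o=get_obs();print({k:np.round(v,4).tolist() for k,v in o.items() if k in("ee_pos","orientation","wrist_force","moment","grip_width","t")})
i=cams.camera_info("wrist");np.save("w7.npy",i,allow_pickle=True)
cv2.imwrite("pics/w7.png",cams.grab_frame("wrist"))
E
```

```text
t: 10.05
ee_pos: [0.6197, -0.1508, 0.0971]
orientation: [-1.571, -0.0, 0.143]
wrist_force: [0.5, -1.0, -1.3]
grip_width: 1.002
t: 10.85
ee_pos: [0.5103, -0.1907, 0.2276]
orientation: [-1.574, 0.002, 0.137]
wrist_force: [-0.3, -0.7, -0.2]
grip_width: 1.0
t: 10.95
ee_pos: [0.5133, -0.1872, 0.2276]
orientation: [-1.572, -0.0, 0.141]
wrist_force: [0.6, 0.9, 0.9]
grip_width: 1.002
{'t': 10.95, 'ee_pos': [0.5133, -0.1872, 0.2276], 'orientation': [-1.5716, -0.0005, 0.1408], 'wrist_force': [0.5508, 0.9403, 0.9248], 'moment': [0.047, -0.0198, 0.0083], 'grip_width': 1.002}
```

View pics/w7.png

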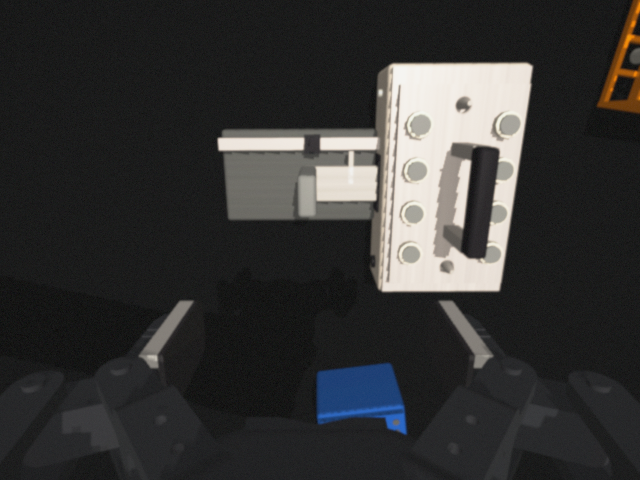

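The plate lies on the viewer with pins in both holes (465,104) and (447,266). I'll measure flushness and the shutter.

```bash
python3 - <<'E'
import cv2,numpy as np
a=cv2.imread("pics/w7.png");k=dict(fx=8,fy=8,interpolation=cv2.INTER_CUBIC)
cv2.imwrite("pics/w7a.png",np.hstack([cv2.resize(a[85:125,440:490],None,**k),cv2.resize(a[247:287,422:472],None,**k)]))
cv2.imwrite("pics/w7c.png",cv2.resize(a[125:225,215:385],None,fx=4.7,fy=4.7,interpolation=cv2.INTER_CUBIC))
E
```

```text
(no output)
```

View pics/w7a.png

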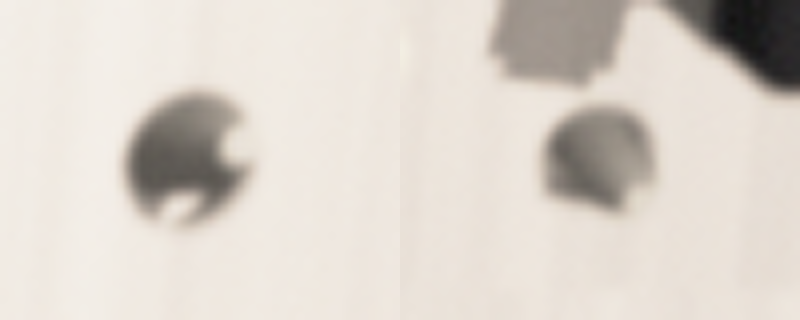

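View pics/w7c.png

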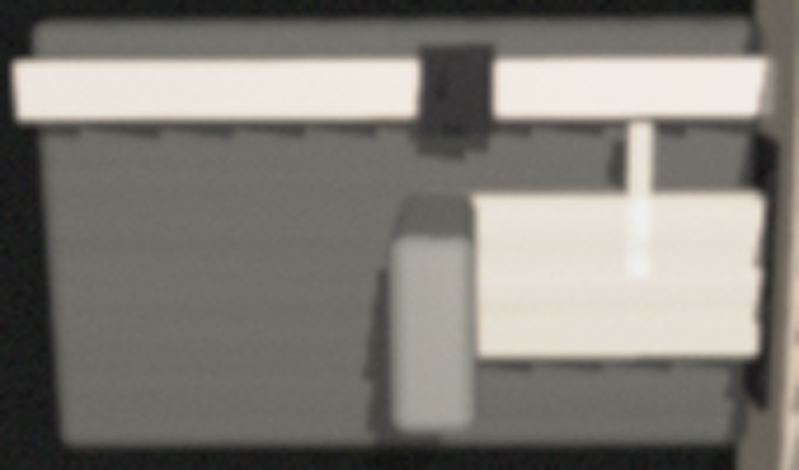

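```bash
python3 - <<'E'
from h import *
i=np.load("w7.npy",allow_pickle=True).item();o=get_obs()
C=lambda u,v:s(u,v,4.7,215,125);O=(.6201,-.1534);y=.1445
f=lambda uv,z:inV(O,y,onz(i,uv,z))
c=f([C(422,46),C(493,46),C(491,135),C(420,132)],.04);print("clip",c,c.mean(0))
p=f([C(641,122),C(628,122),C(655,122)],.036);print("ptr",p);print("travel",p[0,0]-c.mean(0)[0])
h=f([C(393,238),C(472,238),C(474,428),C(393,430)],.095);print("handle",h.mean(0),np.ptp(h,0))
A=lambda u,v:s(u,v,8,440,85);B=lambda u,v:s(u-400,v,8,422,247)
hh=f([A(190,157),B(600,157)],.068);print("holes",hh,hh.mean(0))
H=V(O,y,[[-.117,0,0]])[0];print(H,toolshift(o,[H[0],H[1],.065],y))
E
```

```text
clip [[-0.12137257  0.04251611]
 [-0.10874893  0.04247294]
 [-0.10911655  0.02694153]
 [-0.12191224  0.0275166 ]] [-0.11528757  0.03486179]
ptr [[-0.08175458  0.02883095]
 [-0.08412267  0.02883915]
 [-0.07920429  0.02882213]]
travel 0.03353298972909029
handle [-0.1186625  0.0011906] [0.01276746 0.03019568]
holes [[-0.00142163  0.06504279]
 [-0.00144544 -0.06490383]] [-1.43353413e-03  6.94822729e-05]
[ 0.50431937 -0.17024773  0.        ] (array([-0.0074,  0.1625,  0.017 ]), np.float64(-0.0017))
```

With the constant 1.5 mm camera bias removed, the holes sit at (0, ±65), the handle at -117 and the pointer at -80, all as specified. Travel to the mark is 33.5 mm. Now for the handle.

```bash
python3 -m jog '[[-0.3,-0.008,0,0.017,0,0,0],[-0.3,0,0,0,0,0,0],[-0.3,0,0.03,0,0,0,0],[-0.3,0,0.04,0,0,0,0],[-0.3,0,0.02,0,0,0,0],[-0.3,0,0,0,0,0,0],[-0.3,0,0,0,0,0,0]]' 50
python3 - <<'E'
from h import *
o=get_obs();print({k:np.round(v,4).tolist() for k,v in o.items() if k in("ee_pos","orientation","wrist_force","grip_width")});print(toolshift(o,[.5043,-.1702,.065],.1445))
cv2.imwrite("pics/w8.png",cams.grab_frame("wrist"))
E
```

```text
t: 11.7
ee_pos: [0.5042, -0.1701, 0.1377]
orientation: [-1.57, -0.0, 0.144]
wrist_force: [0.9, -0.2, 0.5]
grip_width: 0.651
{'ee_pos': [0.5042, -0.1701, 0.1377], 'orientation': [-1.5701, -0.0004, 0.1441], 'wrist_force': [0.9223, -0.2407, 0.4672], 'grip_width': 0.6507}
(array([ 0.0001,  0.0727, -0.0002]), np.float64(-0.0004))
```

View pics/w8.png

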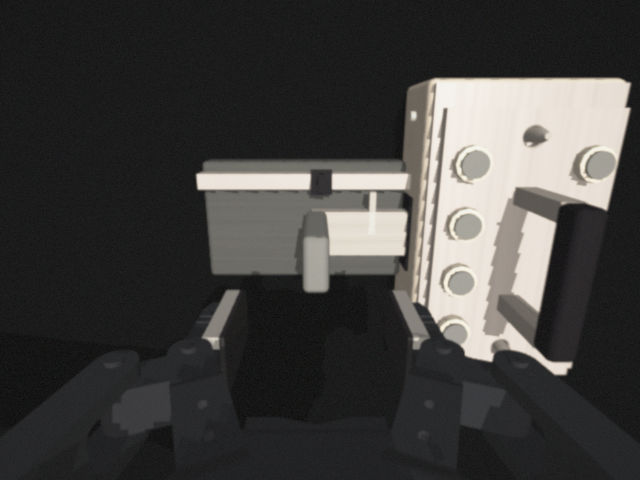

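The handle (316,265) is centred between the half-open fingers. Descend and grip.

```bash
python3 -m jog '[[-0.3,0,0.03,0,0,0,0],[-0.3,0,0.03,0,0,0,0],[-0.3,0,0.012,0,0,0,0],[-0.3,0,0,0,0,0,0],[1,0,0,0,0,0,0],[1,0,0,0,0,0,0],[1,0,0,0,0,0,0],[1,0,0,0,0,0,0]]' 50;python3 -m jog '[[1,0,0,0,0,0,0],[1,0,0,0,0,0,0]]'
python3 - <<'E'
from h import *
o=get_obs();print({k:np.round(v,4).tolist() for k,v in o.items() if k in("ee_pos","orientation","wrist_force","grip_width")})
cv2.imwrite("pics/w9.png",cams.grab_frame("wrist"))
E
```

```text
t: 12.55
ee_pos: [0.5042, -0.1709, 0.0668]
orientation: [-1.572, -0.002, 0.143]
wrist_force: [-1.6, 0.9, 5.5]
grip_width: 0.153
t: 12.75
ee_pos: [0.5042, -0.1709, 0.0668]
orientation: [-1.572, -0.002, 0.143]
wrist_force: [-1.6, 1.1, 6.5]
grip_width: 0.152
{'ee_pos': [0.5042, -0.1709, 0.0668], 'orientation': [-1.5721, -0.0019, 0.1431], 'wrist_force': [-1.5718, 1.1361, 6.4899], 'grip_width': 0.1515}
```

View pics/w9.png

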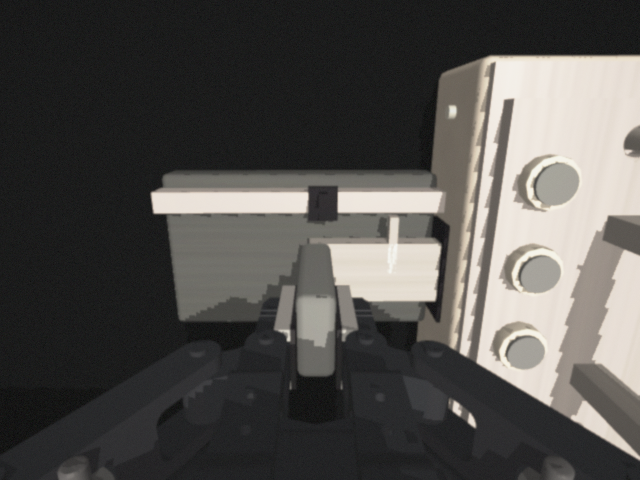

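The handle is gripped. Pull most of the way, then check.

```bash
python3 -m jog '[[1,-0.005,0,0,0,0,0],[1,-0.006,0,0,0,0,0],[1,-0.006,0,0,0,0,0],[1,-0.006,0,0,0,0,0],[1,-0.006,0,0,0,0,0],[1,-0.003,0,0,0,0,0],[1,0,0,0,0,0,0],[1,0,0,0,0,0,0]]' 60
python3 - <<'E'
from h import *
o=get_obs();print({k:np.round(v,4).tolist() for k,v in o.items() if k in("ee_pos","orientation","wrist_force","grip_width")})
i=cams.camera_info("wrist");np.save("w10.npy",i,allow_pickle=True)
a=cams.grab_frame("wrist");cv2.imwrite("pics/w10.png",a);cv2.imwrite("pics/w10z.png",cv2.resize(a[165:275,280:420],None,fx=5,fy=5,interpolation=cv2.INTER_CUBIC))
E
```

```text
t: 13.6
ee_pos: [0.474, -0.1753, 0.0668]
orientation: [-1.573, -0.005, 0.144]
wrist_force: [7.5, -0.1, 0.3]
grip_width: 0.15
{'ee_pos': [0.474, -0.1753, 0.0668], 'orientation': [-1.5727, -0.0053, 0.1436], 'wrist_force': [7.4728, -0.0717, 0.2867], 'grip_width': 0.1501}
```

View pics/w10z.png

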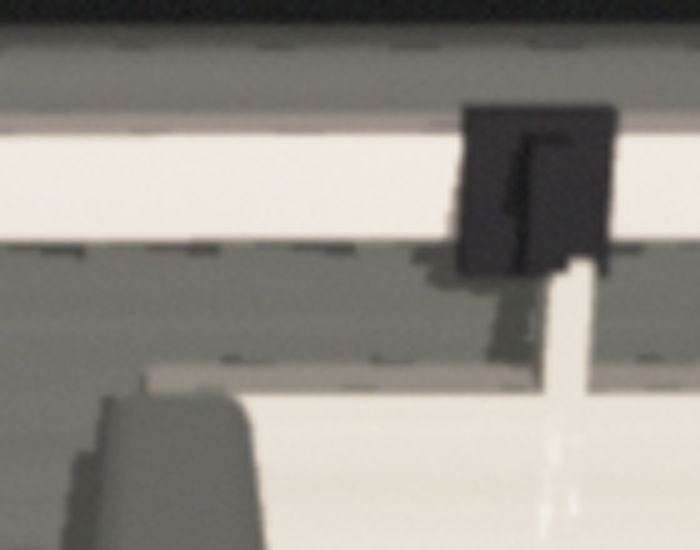

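```bash
python3 - <<'E'
import cv2,numpy as np
a=cv2.imread("pics/w10.png")[180:230,360:415].astype(float)
a=np.clip((a-30)*5,0,255).astype(np.uint8)
cv2.imwrite("pics/w10c.png",cv2.resize(a,None,fx=11,fy=11,interpolation=cv2.INTER_CUBIC))
E
```

```text
(no output)
```

View pics/w10c.png

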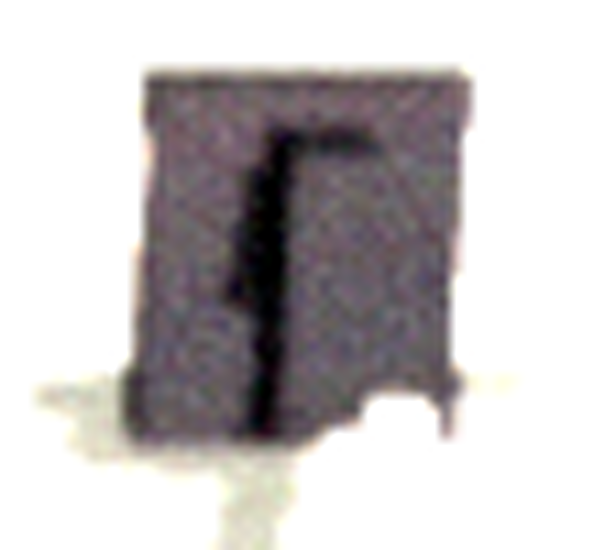

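```bash
python3 - <<'E'
from h import *
i=np.load("w10.npy",allow_pickle=True).item()
O=(.6201,-.1534);y=.1445;C=lambda u,v:s(u,v,11,360,180);Z=lambda u,v:s(u,v,5,280,165)
f=lambda uv,z:inV(O,y,onz(i,uv,z))
r=f([C(331,140),C(316,430)],.040);p=f([Z(571,385),Z(582,262)],.036)
print("ridge",r,"ptr",p)
c=f([C(150,80),C(468,80),C(455,430),C(132,430)],.034);print("clip centre",c.mean(0),c)
o=get_obs();print("moved",inV(O,y,[o["ee_pos"]])-inV(O,y,[[.5042,-.1709,0]]))
E
```

```text
ridge [[-0.11623115  0.04088743]
 [-0.1161743   0.02871406]] ptr [[-0.11211183  0.01638196]
 [-0.11179656  0.02845579]]
clip centre [-0.11600619  0.03473268] [[-0.12275977  0.04231913]
 [-0.10940908  0.04229666]
 [-0.10897751  0.0271423 ]
 [-0.12287839  0.02717262]]
moved [[-3.04805858e-02 -8.45674060e-06]]
```

Remaining travel is 3.0 mm by the earlier estimate and 4.2 mm in this view. I'll move 3.5 mm and look again from several cameras.

```bash
python3 -m jog '[[1,-0.002,0,0,0,0,0],[1,-0.0015,0,0,0,0,0],[1,0,0,0,0,0,0],[1,0,0,0,0,0,0],[1,0,0,0,0,0,0]]' 60
python3 - <<'E'
from h import *
o=get_obs();print({k:np.round(v,4).tolist() for k,v in o.items() if k in("ee_pos","orientation","wrist_force","grip_width")})
i=cams.camera_info("wrist");np.save("w11.npy",i,allow_pickle=True)
a=cams.grab_frame("wrist");cv2.imwrite("pics/w11.png",a)
b=cams.grab_frame("top");cv2.imwrite("pics/t11.png",b);c=cams.grab_frame("scene");cv2.imwrite("pics/s11.png",c)
x=np.clip((a[175:245,355:425].astype(float)-20)*2,0,255).astype(np.uint8)
cv2.imwrite("pics/w11z.png",cv2.resize(x,None,fx=8,fy=8,interpolation=cv2.INTER_CUBIC))
cv2.imwrite("pics/w11s.png",cv2.resize(c[190:250,220:300],None,fx=9,fy=9,interpolation=cv2.INTER_CUBIC))
E
```

```text
t: 14.15
ee_pos: [0.4707, -0.1758, 0.0668]
orientation: [-1.573, -0.005, 0.144]
wrist_force: [7.4, 0.3, 0.5]
grip_width: 0.153
{'ee_pos': [0.4707, -0.1758, 0.0668], 'orientation': [-1.5726, -0.0055, 0.1436], 'wrist_force': [7.4053, 0.2961, 0.4594], 'grip_width': 0.1528}
```

View pics/w11z.png

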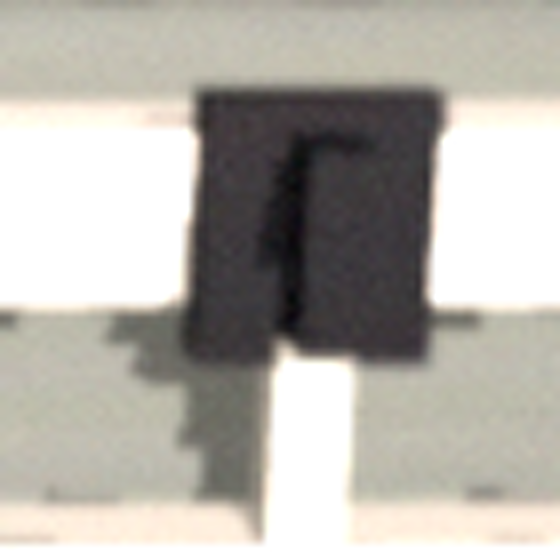

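View pics/w11s.png

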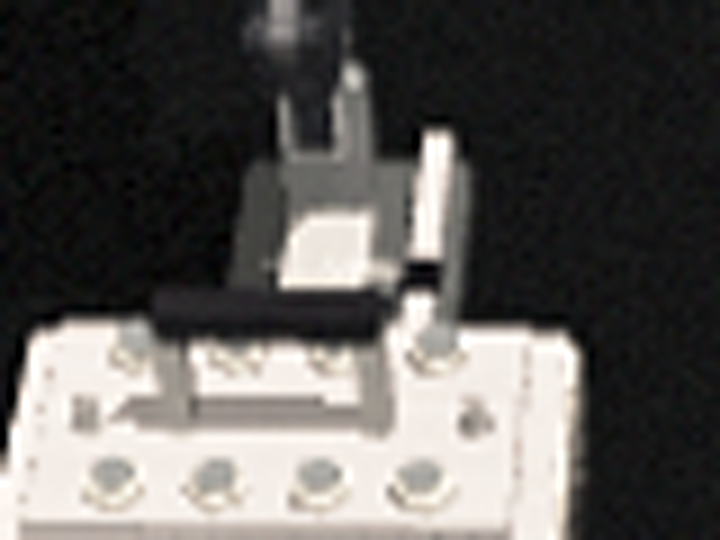

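View pics/w11.png

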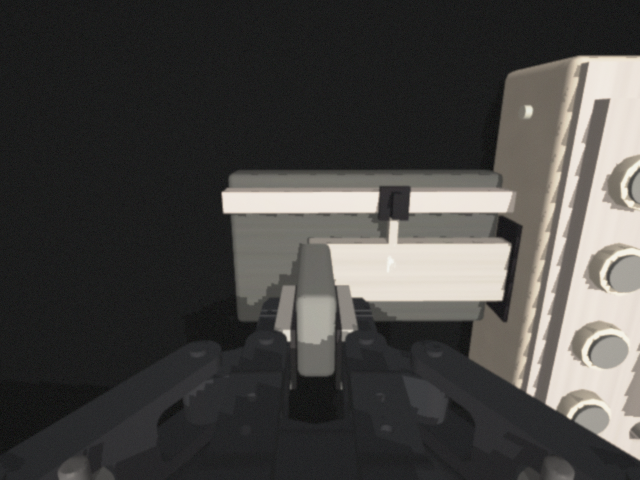

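```bash
python3 - <<'E'
from h import *
i=np.load("w11.npy",allow_pickle=True).item()
O=(.6201,-.1534);y=.1445;Z=lambda u,v:s(u,v,8,355,175)
f=lambda uv,z:inV(O,y,onz(i,uv,z))
print("cam V",inV(O,y,[cen(i)]),cen(i)[2])
print("ridge",f([Z(342,145),Z(331,350)],.040),"ptr",f([Z(308,500),Z(315,355)],.036))
c=f([Z(200,95),Z(442,95),Z(430,355),Z(188,355)],.034);print("clip",c.mean(0),np.ptp(c,0))
E
```

```text
cam V [[-0.15359948  0.07253718]] 0.20867942700982775
ridge [[-0.11605203  0.04069628]
 [-0.11594829  0.02886094]] ptr [[-0.11586285  0.01864726]
 [-0.11597366  0.02752556]]
clip [-0.11599948  0.03474347] [0.01436579 0.01550345]
```

The pointer is at viewer x = -115.9 mm and the ridge at -116.0 mm. The pull measured at the tool was 33.8 mm against 33.5 mm expected, and the spring load of 7.4 N fits. The scene view shows the plate seated on the viewer with the pins in the holes. I'll hold briefly, confirm it is stable, and hand in.

```bash
python3 -m jog '[[1,0,0,0,0,0,0],[1,0,0,0,0,0,0],[1,0,0,0,0,0,0],[1,0,0,0,0,0,0],[1,0,0,0,0,0,0],[1,0,0,0,0,0,0]]' 60
python3 - <<'E'
from h import *
from plant import arm
o=get_obs();print(np.round(o["ee_pos"],4),np.round(o["joint_vel"],4),np.round(o["wrist_force"],2))
a=cams.grab_frame("wrist");print("diff",np.abs(a.astype(int)-cv2.imread("pics/w11.png")).mean())
print(arm.job_done())
E
```

```text
t: 14.9
ee_pos: [0.4708, -0.1758, 0.0668]
orientation: [-1.573, -0.006, 0.144]
wrist_force: [7.5, 0.3, 0.8]
grip_width: 0.147
[ 0.4708 -0.1758  0.0668] [ 0.0006 -0.0011  0.0003 -0.0002  0.0018  0.0006  0.0002] [7.51 0.28 0.82]
diff 2.0798621961805557
the job is handed in; nothing more can be done
None
```

I lowered the plate over both pins until it rested on the viewer and let go of it. I then pulled the shutter slide out to the index clip and handed the job in at about 15 s, still gripping the slide.

**Plate:** After release, the wrist picture showed a pin in each hole, with the holes at y = ±65 mm. They sat about 1.4 mm off in x, which matches a camera bias of the same size on the handle and pointer. I did not measure the flush height in a picture. I inferred it from the tool height at contact (about 97–98 mm, so the underside is at about 60 mm) and from the load moving onto the viewer.

**Slide:** The pointer measured -115.9 mm and the clip ridge -116.0 mm along the viewer, and both stayed still over the last 0.75 s. The tool moved 33.8 mm against 33.5 mm measured beforehand. One check on the way disagreed: with the pull 30.5 mm along, one wrist picture gave 4.2 mm still to go and the earlier estimate gave 3.0 mm. I moved 3.5 mm and measured again.

**Grip:** It was set to 60 N, with about 7.5 N of spring pull at the wrist.

**Bystanders:** The tool's path stayed clear of the rack, tip box, jar and pipette. I took no final measurement of where they stand.

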